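# Swap the sauce pots to the right meals

## Robot

A 6-joint arm with a two-finger parallel gripper is mounted at the origin on the work surface. World frame = base frame: x ahead of the robot, y to its left, z up, the work surface at z = 0. Lengths are in m, angles in rad, forces in N, time in s.
With the tool pointing down it reaches from about 0.35 to 0.775 m from the base axis. Payload 5.5 kg.
Tool frame: the origin (TCP) lies where the fingers leave the gripper's body, on its centre line; the fingertips stand env.tip_reach ahead of it and the grasp point (between the pads) lies 54 mm ahead of it (env.tip_reach is the distance from the TCP to the fingertips, in m); z points along the fingers, y is the line along which they close (so a half turn about z gives the same grasp; the last joint's range is limited). The gripper opens to 85 mm and grips with 20 to 120 N. Pads are 22 mm wide; open, the fingers measure 114 mm over their backs; the gripper's body (76 mm by 85 mm) begins 54 mm behind the grasp point. The pads swing forward as they close: fully open they stand 13 mm farther back than shut.
Start: joints at [-1.483, 0.313, 0.046, 1.304, 0, 1.431], TCP at [0.13, -0.56, 0.304] pointing down, gripper open.
Joint ranges: [-2.76, 2.76], [-0.86, 1.69], [-1.03, 1.26], [-2.2, 2.34], [-1.47, 1.5], [-3.14, 3.14]. Speed limits (rad/s): [2.57, 2.57, 3.14, 3.14, 3.14, 3.14].

## Interface

Orientations are given as a unit quaternion [w, x, y, z].
In Python, from workcell import status, optics, hand_in, env gives the robot as it stands.
- The arm moves only by the shell command python3 -m handwheel 'ROWS' [FORCE]. ROWS is a JSON object whose one key "deltas" holds a list of rows, each a list of 5 numbers: the opening, from -1 (shut) to 1 (fully open), then the shift along the tool's x, y, z in units of 40 mm (1.0 is 40 mm), then the turn about the tool's z in units of 10 degrees (1.0 is 10 degrees). In form: {"deltas": [[jaw, x, y, z, roll], ...]}. A call has 1 to 20 rows; each row shifts and turns the commanded pose from where the row before left it, along the tool's axes as they then stand; what a row does not reach is not made up. A row lasts 1/8 s, in which the tool goes at most 62.5 mm and 10.7 degrees, less where a joint would pass 70% of its speed; a pose out of reach is approached as far as the arm can. A call is refused whole if a number of a shift passes 1 or a number of a turn 1, either way. A call with a gripper value outside its range is refused whole. The fingers move at their own pace and stop on an object; FORCE is the grip in N (left out, the last holds). Time passes only in rows, so rows that do not move let the fingers close. It gives the time, the measured TCP pose, the force, the opening and the grip force at its end, in the units of the state.
- status.get_state(): the state, without advancing time (a new reading comes with each control period).
- optics.read_camera(name): name is "side" or "top"; returns a dict with "frame" (420x560x3 uint8, red, green, blue), "depth" (420x560 float32, m along the optical axis (not along the pixel's ray), 0 where there is no reading), "vfov" (degrees; the focal length in pixels is half the picture's height over the tangent of half this angle, whatever the lens; pixels are square), "cx", "cy" (the principal point, pixels), "k1" (the pictures are not rectified: a ray, as slopes to the right and down, at radius r is drawn at 1 + k1 r^2 times it, then the intrinsics apply), "origin" and "attitude" of the camera in the world. Camera axes: x right, y down, z forward; pixel columns grow to the right and rows downward; lengths in m; the calibration is good to about 2 mm. A picture is of the moment at which its call begins.
- hand_in(): hands the job in; it is judged then, once.
The state is a dict: "clock": time; "joint_pos": joint angles; "qvel": joint speeds; "tau": joint torques, N m; "tcp_pos": TCP position; "orientation": TCP orientation; "wrist_force": force on the tool from outside, world axes, zero at the start; "ft_torque": the same for the moment, N m; "finger_gap": finger opening in m; "grip_force": force on a finger pad.
Only numpy, scipy, OpenCV 4.12 (cv2) and the standard library are available. Lean on these libraries where they do the work, as an engineer would, in place of code of your own. Each camera call takes 0.05 s, during which the arm holds its last target. There are 200 camera calls.

## Task

Every sauce pot has been packed with the wrong meal: swap them so that the red one stands in the pot compartment of the tortilla wraps, the green one with the salmon, the yellow one with the eggs and the white one with the falafel, each upright on the floor of the square corner compartment. Use the empty white side plate as the free place to stand a pot while you swap, and never stand a pot on the bare counter. Leave the trays where they are and do not knock over the pepper mill.

Things in the scene. Friction and masses are not known exactly. Their poses are not given: they have to be found in the camera images.
- pot_red: The red sauce pot (tomato salsa): an upright closed round pot, all red, with a ribbed screw lid; lid 52 mm across and 18 high, body 49 across, 52 mm high in all, 80 g or so. Origin: centre of its underside; z up. It starts in the pot compartment of a wrong tray.
- pot_green: The green sauce pot (herb sauce): an upright closed round pot, all green, with a ribbed screw lid; lid 52 mm across and 18 high, body 49 across, 52 mm high in all, 80 g or so. Origin: centre of its underside; z up. It starts in the pot compartment of a wrong tray.
- pot_yellow: The yellow sauce pot (mustard sauce): an upright closed round pot, all yellow, with a ribbed screw lid; lid 52 mm across and 18 high, body 49 across, 52 mm high in all, 80 g or so. Origin: centre of its underside; z up. It starts in the pot compartment of a wrong tray.
- pot_white: The white sauce pot (garlic yoghurt): an upright closed round pot, all white, with a ribbed screw lid; lid 52 mm across and 18 high, body 49 across, 52 mm high in all, 80 g or so. Origin: centre of its underside; z up. It starts in the pot compartment of a wrong tray.
- tray_wraps: Loose black meal tray, three tan tortilla wraps with green onion rings. 184 (x) x 130 (y) mm plus 6 mm lip, walls and dividers 34 high, 3 thick; 0.45 kg. Origin: centre of underside, z up. Pot compartment: the +x +y corner, 68 x 68 mm inside, centre at x +55, y +28, floor 10 above the underside (8 mm play round a pot). Main food fills the -x part; no food stands above the rim.
- tray_salmon: Loose black meal tray, orange-pink salmon fillet and dark green broccoli. 184 (x) x 130 (y) mm plus 6 mm lip, walls and dividers 34 high, 3 thick; 0.45 kg. Origin: centre of underside, z up. Pot compartment: the +x +y corner, 68 x 68 mm inside, centre at x +55, y +28, floor 10 above the underside (8 mm play round a pot). Main food fills the -x part; no food stands above the rim.
- tray_eggs: Loose black meal tray, four white half eggs with yellow yolks, small pale potatoes. 184 (x) x 130 (y) mm plus 6 mm lip, walls and dividers 34 high, 3 thick; 0.45 kg. Origin: centre of underside, z up. Pot compartment: the +x +y corner, 68 x 68 mm inside, centre at x +55, y +28, floor 10 above the underside (8 mm play round a pot). Main food fills the -x part; no food stands above the rim.
- tray_falafel: Loose black meal tray, six brown falafel, green cucumber slices, red cherry tomatoes. 184 (x) x 130 (y) mm plus 6 mm lip, walls and dividers 34 high, 3 thick; 0.45 kg. Origin: centre of underside, z up. Pot compartment: the +x +y corner, 68 x 68 mm inside, centre at x +55, y +28, floor 10 above the underside (8 mm play round a pot). Main food fills the -x part; no food stands above the rim.
- plate: Loose empty white side plate, 144 mm across, 14 mm high at the rim; its flat well is 96 mm across and 6 mm above the counter. Origin: centre of its underside. The free place.
- pepper_mill: Dark wooden pepper mill standing beyond the trays, 52 mm across, 127 mm tall, loose. Origin: centre of its underside. Not to be knocked over.
Things that resemble listed ones, but are neither listed nor needed, are in the scene too. Several things have the shape of the pot_white; the one meant has the colours described above. There is more than one size of the pot_yellow; the job needs the larger.

How it is judged:
On the way:
1. one of the pots has been stood upright on the side plate and let go (((horizontal distance between pot_red and plate below 0.045 m and z of pot_red in the frame of plate below 0.012 m and angle between pot_red's own z axis and vertical below 0.15 rad and contact force between the fingers and pot_red below 0.1 N) or (horizontal distance between pot_green and plate below 0.045 m and z of pot_green in the frame of plate below 0.012 m and angle between pot_green's own z axis and vertical below 0.15 rad and contact force between the fingers and pot_green below 0.1 N) or (horizontal distance between pot_yellow and plate below 0.045 m and z of pot_yellow in the frame of plate below 0.012 m and angle between pot_yellow's own z axis and vertical below 0.15 rad and contact force between the fingers and pot_yellow below 0.1 N) or (horizontal distance between pot_white and plate below 0.045 m and z of pot_white in the frame of plate below 0.012 m and angle between pot_white's own z axis and vertical below 0.15 rad and contact force between the fingers and pot_white below 0.1 N))), for 0.2 s.
At the end, for the whole second after the job is handed in: Each pot stands released, at rest and upright (within 7 degrees) in the pot compartment of its own meal's tray (red: wraps, green: salmon, yellow: eggs, white: falafel): its centre within 13 mm of the compartment's centre along each side, and down on the compartment's floor (within 5 mm) (x of pot_red in the frame of tray_wraps between 0.042 and 0.068 m and y of pot_red in the frame of tray_wraps between 0.015 and 0.041 m and z of pot_red in the frame of tray_wraps below 0.015 m and angle between each of pot_red, pot_green, pot_yellow, pot_white's own z axis and vertical below 0.12 rad and linear speed of each of pot_red, pot_green, pot_yellow, pot_white below 0.02 m/s and contact force between the fingers and pot_red below 0.1 N and x of pot_green in the frame of tray_salmon between 0.042 and 0.068 m and y of pot_green in the frame of tray_salmon between 0.015 and 0.041 m and z of pot_green in the frame of tray_salmon below 0.015 m and contact force between the fingers and pot_green below 0.1 N and x of pot_yellow in the frame of tray_eggs between 0.042 and 0.068 m and y of pot_yellow in the frame of tray_eggs between 0.015 and 0.041 m and z of pot_yellow in the frame of tray_eggs below 0.015 m and contact force between the fingers and pot_yellow below 0.1 N and x of pot_white in the frame of tray_falafel between 0.042 and 0.068 m and y of pot_white in the frame of tray_falafel between 0.015 and 0.041 m and z of pot_white in the frame of tray_falafel below 0.015 m and contact force between the fingers and pot_white below 0.1 N); the robot touches nothing.
It fails at once if a pot is stood on the bare counter (height (world z) of any of pot_red, pot_green, pot_yellow, pot_white below 0.003 m).
It fails at once if a tray is pushed more than 30 mm from its place (distance of any of tray_wraps, tray_salmon, tray_eggs, tray_falafel from where it was at the start of the episode above 0.03 m).
It fails at once if the pepper mill is knocked over (angle between pepper_mill's own z axis and vertical above 0.6 rad).
It also fails if it takes over 136 s, if anything falls off the work surface, if the arm or the gripper's body presses on something with over 40 N, if the wrist force passes 120 N, or if a joint passes its speed limit or range.

## Working session

There is one attempt and no reset: what is moved stays moved. The work goes in short steps, Python scripts to look and compute and a shell command to move; the robot and the scene stay as the last step left them, time stands still between calls to the robot, and variables do not carry over. Pictures are saved under pics/ and viewed, at most 14 in all, crops included, and the job is handed in when it is done.

```bash
mkdir -p pics; cat > h.py <<'E'
import numpy as np,cv2
from workcell import status,optics,env
from scipy.spatial.transform import Rotation as R
def cam(n):
    c=optics.read_camera(n); c['f']=210/np.tan(np.radians(c['vfov'])/2)
    a=np.array(c['attitude'],float)
    c['R']=a if a.shape==(3,3) else R.from_quat(a[[1,2,3,0]]).as_matrix()
    return c
def rays(c,uv):
    uv=np.asarray(uv,float).reshape(-1,1,2); f=c['f']
    K=np.array([[f,0,c['cx']],[0,f,c['cy']],[0,0,1]])
    p=cv2.undistortPoints(uv,K,np.array([c['k1'],0,0,0,0.]))[:,0]
    return np.c_[p,np.ones(len(p))]
def onplane(c,uv,z):
    d=rays(c,uv)@c['R'].T; o=np.array(c['origin'])
    return o+d*((z-o[2])/d[:,2])[:,None]
def bydepth(c,uv):
    uv=np.asarray(uv,float).reshape(-1,2)
    d=c['depth'][uv[:,1].round().astype(int),uv[:,0].round().astype(int)]
    return np.array(c['origin'])+(rays(c,uv)*d[:,None])@c['R'].T
E
python3 - <<'E'
from h import *
for n in('top','side'):
    c=cam(n); cv2.imwrite(f'pics/{n}0.png',c['frame'][...,::-1])
    print(n,c['origin'],c['attitude'],c['vfov'],c['k1'],c['cx'],c['cy'])
print(status.get_state(),env.tip_reach)
E
```

```text
top [0.36575229 0.02102163 1.22151081] [ 0.06805803 -0.66416203  0.74070192 -0.07495043] 56.709916466744644 0.011562566930556859 280.7988136436046 208.0395239639017
side [0.23858635 0.83167424 0.84172137] [ 0.07982595 -0.20132284  0.89292617 -0.39468949] 48.4434366162304 -0.14123671809948019 281.1613445969087 202.7607846398801
{'clock': 0.1, 'joint_pos': array([-1.48259319e+00,  3.13934884e-01,  4.50963569e-02,  1.30359701e+00,
        2.54143636e-05,  1.43122155e+00]), 'qvel': array([-3.81623959e-04, -1.45018732e-03,  2.92178055e-03,  9.20047478e-04,
       -1.78133891e-05, -6.18370225e-05]), 'tau': array([ 2.97123079e-03, -4.81725490e+01,  2.99245065e+01,  1.27688140e-02,
       -1.72714626e-04, -1.50748342e-06]), 'tcp_pos': array([ 0.12982349, -0.55981042,  0.30309403]), 'orientation': array([-8.19010043e-04,  9.93521327e-01,  1.13642866e-01,  3.37529429e-05]), 'wrist_force': array([ 0.27841726, -0.41259271, -0.11866656]), 'ft_torque': array([-0.01289144, -0.03410179, -0.01731816]), 'grip_force': 0.0, 'finger_gap': 0.08473430363480207} 0.0726
```

View pics/top0.png

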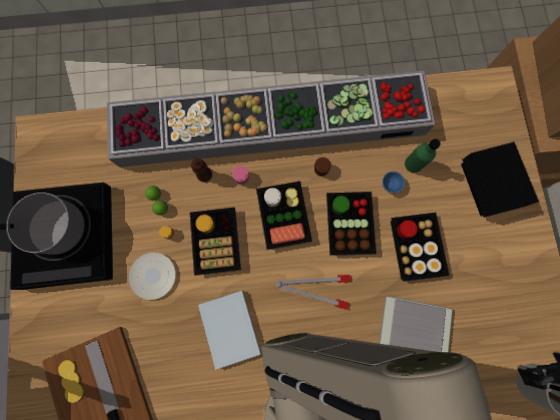

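View pics/side0.png

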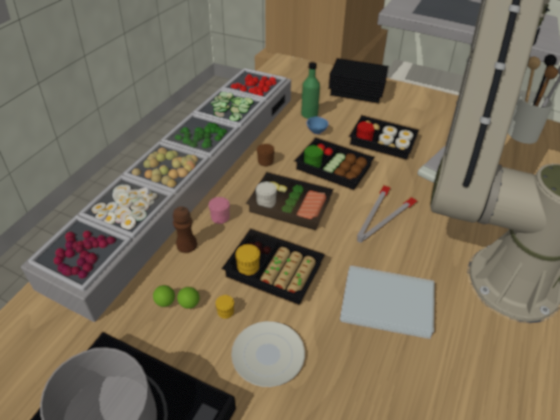

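The trays, from left to right in the top view, hold yellow in wraps (205,222), white in salmon (272,197), green in falafel (341,204) and red in eggs (408,228). The plate is at (153,276), and the small yellow decoy at (166,232). This makes two pair swaps. Next I measure.

```bash
cat > m.py <<'E'
from h import *
def measure(verbose=True,pots={'yellow':(205,222),'white':(272,197),'green':(341,204),'red':(408,228)}):
    c=cam('top'); H,W=c['depth'].shape
    uv=np.stack(np.meshgrid(np.arange(W),np.arange(H)),-1).reshape(-1,2)
    P=bydepth(c,uv).reshape(H,W,3); hsv=cv2.cvtColor(c['frame'],cv2.COLOR_RGB2HSV)
    for k,(u,v) in pots.items():
        s=np.zeros((H,W),bool); s[v-18:v+19,u-18:u+19]=1
        m=s&(P[...,2]>.052)&(P[...,2]<.085)
        q=P[m]; 
        if len(q)<20: print(k,'none');continue
        (x,y),r=cv2.minEnclosingCircle(np.argwhere(m)[:,::-1].astype(np.float32))
        print(k,'mean',q.mean(0).round(4),'circ',onplane(c,[(x,y)],.062).round(4)[0],'px r',round(r,1),'z',np.percentile(q[:,2],[10,50,90]).round(4))
    return c,P,hsv
def trays(c,P,hsv):
    v=hsv[...,2]
    for n,(u0,v0) in {'wraps':(216,241),'salmon':(285,215),'falafel':(351,224),'eggs':(420,247)}.items():
        s=np.zeros(v.shape,bool); s[v0-45:v0+46,u0-37:u0+38]=1
        m=(s&(v<60)&(P[...,2]<.045)&(P[...,2]>.012)).astype(np.uint8)
        cc=cv2.findContours(m,cv2.RETR_EXTERNAL,cv2.CHAIN_APPROX_NONE)[0]
        k=max(cc,key=lambda a:cv2.contourArea(cv2.convexHull(a)))
        q=onplane(c,k[:,0],.034)[:,:2].astype(np.float32)*1000
        (x,y),(w,h),a=cv2.minAreaRect(q)
        if w<h: a+=90; w,h=h,w
        a=(a+90)%180-90
        t=np.radians(a); A=np.array([[np.cos(t),-np.sin(t)],[np.sin(t),np.cos(t)]])
        print(n,'centre',round(x,1),round(y,1),'size',round(w),round(h),'ang',round(a,1),'comp',(np.array([x,y])+A@[55,28]).round(1))
E
python3 - <<'E'
from m import *
c,P,hsv=measure(); trays(c,P,hsv)
m=(hsv[...,1]<60)&(hsv[...,2]>120); m[:,:120]=0; m[:,190:]=0;m[:245]=0;m[310:]=0
q=np.argwhere(m)[:,::-1].astype(np.float32); (x,y),r=cv2.minEnclosingCircle(q)
print('plate',x,y,r,onplane(c,[(x,y)],.012), 'wellz',P[int(y),int(x)])
for n,(u,v) in {'mill':(200,170),'pink':(240,175),'brown':(322,167),'counter':(120,200)}.items():
    print(n,P[v-3:v+4,u-3:u+4].reshape(-1,3).mean(0).round(3))
E
```

```text
yellow mean [0.5829 0.2339 0.0592] circ [0.5816 0.2335 0.062 ] px r 8.7 z [0.0555 0.0593 0.0627]
white mean [0.6433 0.0198 0.0593] circ [0.6426 0.0198 0.062 ] px r 8.3 z [0.0558 0.0592 0.0623]
green mean [ 0.5958 -0.1859  0.0592] circ [ 0.5951 -0.1857  0.062 ] px r 8.6 z [0.0559 0.0594 0.0624]
red mean [ 0.4985 -0.3757  0.0595] circ [ 0.4982 -0.3754  0.062 ] px r 8.9 z [0.0561 0.0597 0.0628]
wraps centre 529.8 208.5 size 194 139 ang 0.4 comp [584.6 236.9]
salmon centre 587.1 -10.2 size 195 139 ang 4.2 comp [639.9  21.7]
falafel centre 539.2 -213.1 size 194 139 ang -4.6 comp [ 596.2 -189.6]
eggs centre 444.6 -410.1 size 195 145 ang 0.8 comp [ 499.2 -381.3]
plate 151.5 275.5 24.135135650634766 [[0.44668355 0.41181056 0.012     ]] wellz [0.44909366 0.41674348 0.0012816 ]
mill [0.73  0.222 0.121]
pink [0.724 0.112 0.051]
brown [ 0.722 -0.147  0.05 ]
counter [ 0.699  0.507 -0.002]
```

```bash
python3 - <<'E'
from h import *
reg={'wraps':(.53,.2085),'salmon':(.587,-.010),'falafel':(.539,-.213),'eggs':(.445,-.41)}
for n in('top','side'):
    c=cam(n);H,W=c['depth'].shape
    uv=np.stack(np.meshgrid(np.arange(W),np.arange(H)),-1).reshape(-1,2)
    P=bydepth(c,uv); v=cv2.cvtColor(c['frame'],cv2.COLOR_RGB2HSV)[...,2].ravel()
    G=onplane(c,uv,.034)[:,:2]
    for k,(x,y) in reg.items():
        m=(abs(G[:,0]-x)<.108)&(abs(G[:,1]-y)<.082)&(P[:,2]>.022)&(P[:,2]<.045)&(v<75)
        q=(G[m]*1000).astype(np.float32)
        if len(q)<50: print(n,k,len(q)); continue
        # trimmed extents over angle: scan via minAreaRect after dropping isolated pixels
        I=np.zeros(H*W,np.uint8); I[m]=1; nb=cv2.filter2D(I.reshape(H,W),-1,np.ones((3,3))).ravel()
        q=(G[m&(nb>=4)]*1000).astype(np.float32)
        (cx,cy),(w,h),a=cv2.minAreaRect(q)
        if w<h: a+=90; w,h=h,w
        a=(a+90)%180-90; t=np.radians(a); A=np.array([[np.cos(t),-np.sin(t)],[np.sin(t),np.cos(t)]])
        print(n,k,round(cx,1),round(cy,1),round(w),round(h),'ang',round(a,1),'comp',(np.array([cx,cy])+A@[55,28]).round(1))
    yl=[(u,v) for u,v in ([(205,222)] if n=='top' else [(248,252)])]
    for k,(u,v0) in ({'yellow':(248,258),'white':(265,193),'green':(314,156),'red':(366,130)}.items() if n=='side' else []):
        Q=P.reshape(H,W,3)[v0-20:v0+21,u-20:u+21].reshape(-1,3); q=Q[(Q[:,2]>.056)&(Q[:,2]<.08)]; print(k,q.mean(0).round(4),len(q))
E
```

```text
top wraps 529.4 209.0 195 140 ang 0.4 comp [584.2 237.5]
top salmon 586.8 -9.6 195 140 ang 4.1 comp [639.6  22.2]
top falafel 538.6 -212.8 195 140 ang -4.5 comp [ 595.6 -189.2]
top eggs 444.6 -410.3 195 144 ang 0.9 comp [ 499.2 -381.5]
side wraps 530.1 213.4 195 142 ang 0.3 comp [585.  241.7]
side salmon 587.3 -3.4 194 144 ang 4.1 comp [640.2  28.4]
side falafel 539.6 -204.6 193 145 ang -4.6 comp [ 596.7 -181.1]
side eggs 445.1 -400.9 193 147 ang 0.8 comp [ 499.7 -372.1]
yellow [0.5839 0.2372 0.0609] 340
white [0.6445 0.0229 0.0609] 230
green [ 0.597  -0.1834  0.0613] 172
red [ 0.5    -0.3732  0.0603] 138
```

The top view is the better one: the rims measure 195x140 mm as they should, and both views agree on the pots within 3 mm. I'll turn the tool to yaw 90° (tool x = +y world, tool y = +x world), which keeps joint 6 in range, and go over red first.

```bash
python3 -m handwheel '{"deltas":[[1,0,0,0,-0.97],[1,0,0,0,-0.96],[1,0,0,0,-0.96],[1,0,0,0,-0.96],[1,0,0,0,-0.96],[1,0,0,0,-0.96],[1,0,0,0,-0.96],[1,0,0,0,-0.96],[1,0.386,0.77,0.194,0],[1,0.386,0.77,0.194,0],[1,0.386,0.77,0.194,0],[1,0.386,0.77,0.194,0],[1,0.386,0.77,0.194,0],[1,0.386,0.77,0.194,0],[1,0.386,0.77,0.194,0],[1,0.386,0.77,0.194,0],[1,0.386,0.77,0.194,0],[1,0.386,0.77,0.194,0],[1,0.386,0.77,0.194,0],[1,0.386,0.77,0.194,0]]}' 30
```

```text
clock: 2.75
tcp_pos: [0.5006, -0.3746, 0.2104]
orientation: [-0.0, 0.707, 0.707, -0.0]
wrist_force: [0.6, -0.3, -0.1]
finger_gap: 0.0851
grip_force: 0.0
```

```bash
python3 -m handwheel '{"deltas":[[1,0,-0.04,0.65,0],[1,0,0,0.65,0],[1,0,0,0.65,0],[1,0,0,0.4,0],[1,0,0,0.25,0],[1,0,0,0,0],[-1,0,0,0,0],[-1,0,0,0,0],[-1,0,0,0,0],[-1,0,0,0,0],[-1,0,0,0,0],[-1,0,0,0,0],[-1,0,0,0,0],[-1,0,0,0,0]]}' 30; python3 - <<'E'
from h import *
c=cam('side');cv2.imwrite('pics/s1.png',cv2.resize(c['frame'][70:220,280:480,::-1],None,fx=3,fy=3))
E
```

```text
clock: 4.5
tcp_pos: [0.4986, -0.3758, 0.1081]
orientation: [0.001, 0.707, 0.707, -0.0]
wrist_force: [0.2, 0.4, 5.8]
finger_gap: 0.0508
grip_force: 31.6
```

View pics/s1.png

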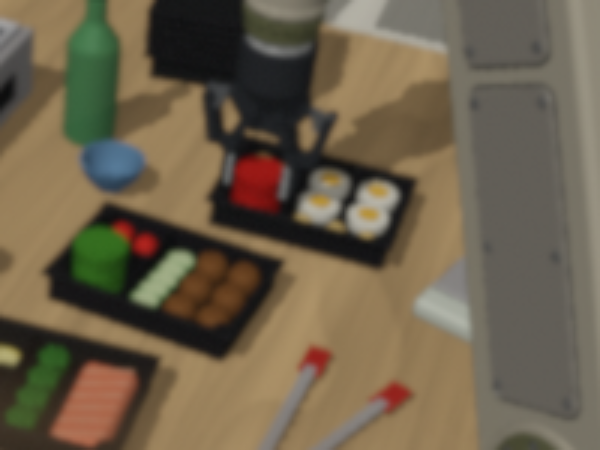

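Red is gripped at (255,180) in the crop, gap 51 mm. A 6 N upward force suggests the tips touch the rim, so I'll grip 5 mm higher next time. Now lift and carry to the plate.

```bash
python3 -m handwheel '{"deltas":[[-1,0,0,-0.4,0],[-1,0,0,-0.7,0],[-1,0,0,-0.8,0],[-1,0,0,-0.8,0],[-1,0.82,-0.054,0,0],[-1,0.82,-0.054,0,0],[-1,0.82,-0.054,0,0],[-1,0.82,-0.054,0,0],[-1,0.82,-0.054,0,0],[-1,0.82,-0.054,0,0],[-1,0.82,-0.054,0,0],[-1,0.82,-0.054,0,0],[-1,0.82,-0.054,0,0],[-1,0.82,-0.054,0,0],[-1,0.82,-0.054,0,0],[-1,0.82,-0.054,0,0]]}'; python3 -m handwheel '{"deltas":[[-1,0.82,-0.054,0,0],[-1,0.82,-0.054,0,0],[-1,0.82,-0.054,0,0],[-1,0.82,-0.054,0,0],[-1,0.82,-0.054,0,0],[-1,0.82,-0.054,0,0],[-1,0.82,-0.054,0,0],[-1,0.82,-0.054,0,0],[-1,0.82,-0.054,0,0],[-1,0.82,-0.054,0,0],[-1,0.82,-0.054,0,0],[-1,0.6,-0.05,0,0],[-1,0,0,0,0],[-1,0,0,0,0]]}'; python3 - <<'E'
from h import *
c=cam('side');cv2.imwrite('pics/s2.png',cv2.resize(c['frame'][220:420,170:380,::-1],None,fx=2.8,fy=2.8))
E
```

```text
clock: 6.55
tcp_pos: [0.4721, 0.0195, 0.2155]
orientation: [0.0, 0.707, 0.707, 0.0]
wrist_force: [0.7, 0.3, -0.7]
finger_gap: 0.0512
grip_force: 31.5
clock: 8.3
tcp_pos: [0.4468, 0.4027, 0.2149]
orientation: [0.0, 0.707, 0.707, -0.0]
wrist_force: [0.6, -0.8, -0.5]
finger_gap: 0.051
grip_force: 31.5
```

View pics/s2.png

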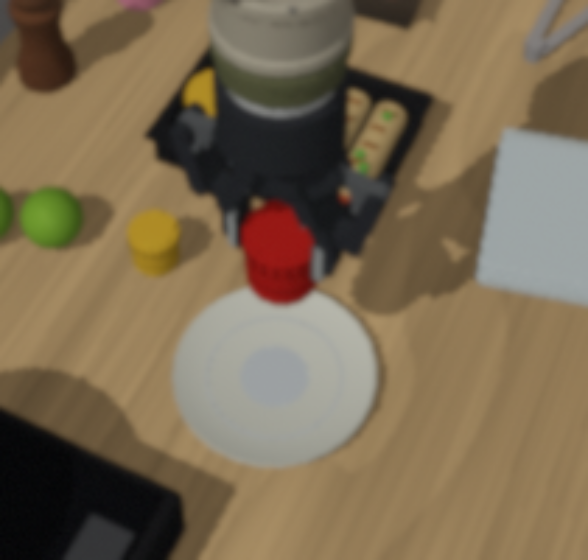

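Red hangs upright at (280,250) in the crop, just short of the plate centre (275,375). Lower it to contact.

```bash
python3 -m handwheel '{"deltas":[[-1,0.25,0,0.7,0],[-1,0,0,0.7,0],[-1,0,0,0.6,0],[-1,0,0,0.4,0],[-1,0,0,0.2,0],[-1,0,0,0.1,0],[-1,0,0,0.05,0],[-1,0,0,0,0]]}'
```

```text
clock: 9.35
tcp_pos: [0.4473, 0.4134, 0.1052]
orientation: [0.0, 0.707, 0.707, 0.0]
wrist_force: [-0.1, 0.9, -0.3]
finger_gap: 0.0509
grip_force: 31.5
```

```bash
python3 -m handwheel '{"deltas":[[-1,0,0,0.04,0],[-1,0,0,0.04,0],[-1,0,0,0,0]]}';python3 -m handwheel '{"deltas":[[-1,0,0,0.03,0],[-1,0,0,0,0]]}'
```

```text
clock: 9.72
tcp_pos: [0.4473, 0.4136, 0.104]
orientation: [0.0, 0.707, 0.707, 0.001]
wrist_force: [-2.8, -2.8, 12.6]
finger_gap: 0.0509
grip_force: 32.7
clock: 9.98
tcp_pos: [0.4473, 0.4136, 0.104]
orientation: [0.0, 0.707, 0.707, 0.001]
wrist_force: [-5.7, -3.8, 19.6]
finger_gap: 0.0506
grip_force: 33.3
```

Contact at TCP 0.104, as computed. Release, rise and go over the yellow pot.

```bash
python3 -m handwheel '{"deltas":[[1,0,0,-0.04,0],[1,0,0,0,0],[1,0,0,0,0],[1,0,0,0,0],[1,0,0,0,0],[1,0,0,-0.5,0],[1,0,0,-0.8,0],[1,0,0,-0.8,0],[1,0,0,-0.65,0],[1,-0.741,0.565,0,0],[1,-0.741,0.565,0,0],[1,-0.741,0.565,0,0],[1,-0.741,0.565,0,0],[1,-0.741,0.565,0,0],[1,-0.741,0.565,0,0],[1,0,0,0,0],[1,0,0,0,0]]}'; python3 - <<'E'
from m import *
measure(pots={'red':(150,270)})
c=cam('side');cv2.imwrite('pics/s3.png',cv2.resize(c['frame'][190:420,160:380,::-1],None,fx=2.6,fy=2.6))
E
```

```text
clock: 12.1
tcp_pos: [0.5822, 0.2353, 0.2116]
orientation: [-0.0, 0.708, 0.707, -0.0]
wrist_force: [0.5, 0.2, -0.1]
finger_gap: 0.0856
grip_force: 0.0
red none
```

View pics/s3.png

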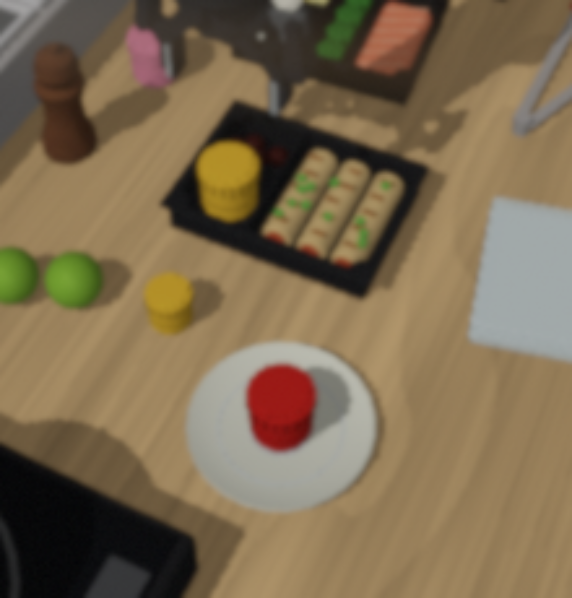

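Red stands upright, centred on the plate at (280,405) in the crop. Grip yellow with TCP at 0.112.

```bash
python3 -m handwheel '{"deltas":[[1,0,0.02,0.7,0],[1,0,0,0.7,0],[1,0,0,0.6,0],[1,0,0,0.35,0],[1,0,0,0.14,0],[1,0,0,0,0],[-1,0,0,0,0],[-1,0,0,0,0],[-1,0,0,0,0],[-1,0,0,0,0],[-1,0,0,0,0],[-1,0,0,0,0]]}'
```

```text
clock: 13.7
tcp_pos: [0.5839, 0.2354, 0.1135]
orientation: [0.001, 0.707, 0.707, 0.001]
wrist_force: [-0.0, -0.7, 4.9]
finger_gap: 0.051
grip_force: 31.7
```

```bash
python3 -m handwheel '{"deltas":[[-1,0,0,-0.4,0],[-1,0,0,-0.7,0],[-1,0,0,-0.7,0],[-1,0,0,-0.7,0],[-1,-0.768,-0.105,0,0],[-1,-0.768,-0.105,0,0],[-1,-0.768,-0.105,0,0],[-1,-0.768,-0.105,0,0],[-1,-0.768,-0.105,0,0],[-1,-0.768,-0.105,0,0],[-1,-0.768,-0.105,0,0],[-1,-0.768,-0.105,0,0],[-1,-0.768,-0.105,0,0],[-1,-0.768,-0.105,0,0]]}'; python3 -m handwheel '{"deltas":[[-1,-0.768,-0.105,0,0],[-1,-0.768,-0.105,0,0],[-1,-0.768,-0.105,0,0],[-1,-0.768,-0.105,0,0],[-1,-0.768,-0.105,0,0],[-1,-0.768,-0.105,0,0],[-1,-0.768,-0.105,0,0],[-1,-0.768,-0.105,0,0],[-1,-0.768,-0.105,0,0],[-1,-0.768,-0.105,0,0],[-1,0,0,0,0],[-1,0,0,0,0]]}'; python3 - <<'E'
from h import *
c=cam('side');cv2.imwrite('pics/s4.png',cv2.resize(c['frame'][70:220,280:480,::-1],None,fx=3,fy=3))
c=cam('top');cv2.imwrite('pics/t4.png',cv2.resize(c['frame'][180:310,340:500,::-1],None,fx=4,fy=4))
E
```

```text
clock: 15.45
tcp_pos: [0.5407, -0.0729, 0.213]
orientation: [0.0, 0.707, 0.707, 0.0]
wrist_force: [-1.0, -0.7, -1.2]
finger_gap: 0.0507
grip_force: 31.6
clock: 16.95
tcp_pos: [0.4985, -0.3786, 0.2125]
orientation: [-0.0, 0.707, 0.707, 0.0]
wrist_force: [-0.2, 0.8, -1.1]
finger_gap: 0.0504
grip_force: 31.6
```

View pics/s4.png

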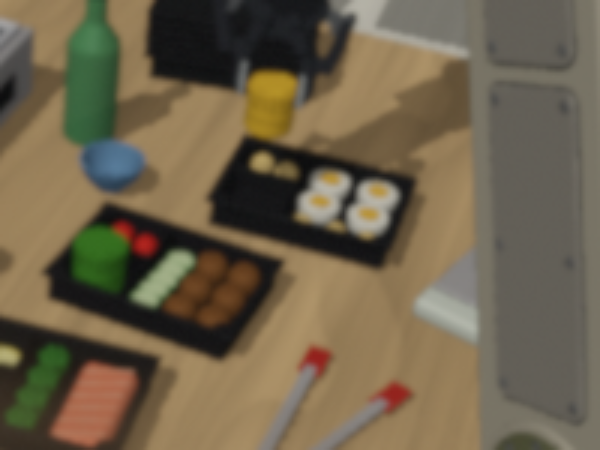

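Yellow hangs upright over the empty eggs compartment. Lower most of the way, then feel for the floor.

```bash
python3 -m handwheel '{"deltas":[[-1,0,0.03,0.7,0],[-1,0,0,0.5,0],[-1,0,0,0.4,0],[-1,0,0,0.3,0],[-1,0,0,0.2,0],[-1,0,0,0.15,0],[-1,0,0,0.1,0],[-1,0,0,0,0]]}'; python3 -m handwheel '{"deltas":[[-1,0,0,0.06,0],[-1,0,0,0.05,0],[-1,0,0,0,0]]}'
```

```text
clock: 18.05
tcp_pos: [0.4999, -0.3791, 0.1183]
orientation: [-0.0, 0.707, 0.707, -0.0]
wrist_force: [-0.9, -0.3, -0.9]
finger_gap: 0.051
grip_force: 31.6
clock: 18.42
tcp_pos: [0.4998, -0.379, 0.1139]
orientation: [-0.0, 0.707, 0.707, -0.0]
wrist_force: [-0.2, 0.3, -0.5]
finger_gap: 0.0508
grip_force: 31.6
```

```bash
python3 -m handwheel '{"deltas":[[-1,0,0,0.04,0],[-1,0,0,0,0]]}'; python3 -m handwheel '{"deltas":[[1,0,0,0,0],[1,0,0,0,0],[1,0,0,0,0],[1,0,0,0,0],[1,0,0,0,0],[1,0,0,-0.5,0],[1,0,0,-0.8,0],[1,0,0,-0.8,0],[1,0,0,-0.4,0]]}'; python3 -m handwheel '{"deltas":[[1,0.826,-0.055,0,0],[1,0.826,-0.055,0,0],[1,0.826,-0.055,0,0],[1,0.826,-0.055,0,0],[1,0.826,-0.055,0,0],[1,0.826,-0.055,0,0],[1,0.826,-0.055,0,0],[1,0.826,-0.055,0,0],[1,0.826,-0.055,0,0],[1,0.826,-0.055,0,0],[1,0.826,-0.055,0,0],[1,0.826,-0.055,0,0]]}'; python3 - <<'E'
from m import *
c,P,h=measure(pots={'yellow':(408,228),'red':(150,270)})
c=cam('side');cv2.imwrite('pics/s5.png',cv2.resize(c['frame'][70:220,280:480,::-1],None,fx=3,fy=3))
E
```

```text
clock: 18.68
tcp_pos: [0.5, -0.3792, 0.1135]
orientation: [0.0, 0.707, 0.707, -0.0]
wrist_force: [-2.2, 1.9, 5.0]
finger_gap: 0.0509
grip_force: 32.0
clock: 19.8
tcp_pos: [0.5005, -0.3796, 0.2144]
orientation: [0.001, 0.707, 0.707, -0.0]
wrist_force: [0.9, -0.7, -1.0]
finger_gap: 0.0853
grip_force: 0.0
clock: 21.3
tcp_pos: [0.4734, 0.0185, 0.2119]
orientation: [-0.0, 0.707, 0.707, -0.0]
wrist_force: [-0.7, 0.6, -0.7]
finger_gap: 0.0857
grip_force: 0.0
yellow mean [ 0.4984 -0.378   0.0594] circ [ 0.4985 -0.3776  0.062 ] px r 8.8 z [0.0558 0.0596 0.0625]
red mean [0.4462 0.4105 0.0558] circ [0.4447 0.408  0.062 ] px r 9.0 z [0.053  0.0555 0.0589]
```

View pics/s5.png

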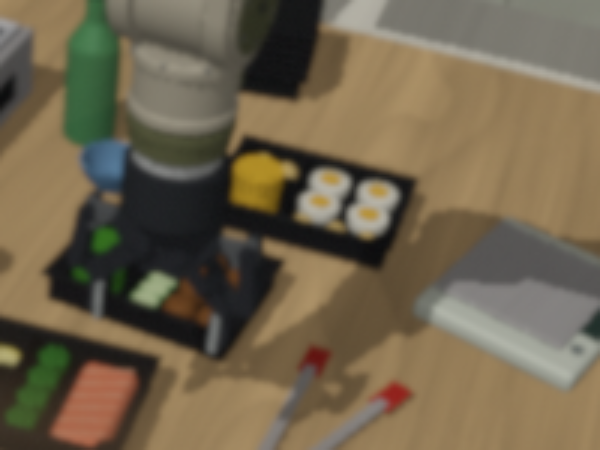

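Yellow is upright and seated at (258,180) in the crop; height matches and it is in place. Back for red.

```bash
python3 -m handwheel '{"deltas":[[1,0.823,-0.055,0,0],[1,0.823,-0.055,0,0],[1,0.823,-0.055,0,0],[1,0.823,-0.055,0,0],[1,0.823,-0.055,0,0],[1,0.823,-0.055,0,0],[1,0.823,-0.055,0,0],[1,0.823,-0.055,0,0],[1,0.823,-0.055,0,0],[1,0.823,-0.055,0,0],[1,0.823,-0.055,0,0],[1,0.823,-0.055,0,0],[1,0,0,0,0]]}'; python3 -m handwheel '{"deltas":[[1,0,0,0.7,0],[1,0,0,0.7,0],[1,0,0,0.6,0],[1,0,0,0.4,0],[1,0,0,0.2,0],[1,0,0,0,0],[-1,0,0,0,0],[-1,0,0,0,0],[-1,0,0,0,0],[-1,0,0,0,0],[-1,0,0,0,0],[-1,0,0,0,0]]}'
```

```text
clock: 23.02
tcp_pos: [0.4479, 0.4137, 0.2115]
orientation: [0.0, 0.707, 0.708, -0.0]
wrist_force: [-0.3, -1.0, 0.0]
finger_gap: 0.0855
grip_force: 0.0
clock: 24.52
tcp_pos: [0.4483, 0.4129, 0.1095]
orientation: [0.0, 0.707, 0.707, 0.001]
wrist_force: [-0.2, -0.9, 5.4]
finger_gap: 0.051
grip_force: 31.8
```

```bash
python3 -m handwheel '{"deltas":[[-1,0,0,-0.4,0],[-1,0,0,-0.7,0],[-1,0,0,-0.7,0],[-1,0,0,-0.7,0],[-1,-0.727,0.57,0,0],[-1,-0.727,0.57,0,0],[-1,-0.727,0.57,0,0],[-1,-0.727,0.57,0,0],[-1,-0.727,0.57,0,0],[-1,-0.727,0.57,0,0],[-1,0,0,0,0],[-1,0,0,0,0]]}'
```

```text
clock: 26.02
tcp_pos: [0.5841, 0.2379, 0.2085]
orientation: [-0.0, 0.708, 0.707, -0.0]
wrist_force: [-0.4, 0.8, -1.2]
finger_gap: 0.0511
grip_force: 31.7
```

```bash
python3 -m handwheel '{"deltas":[[-1,0.01,0.02,0.7,0],[-1,0,0,0.5,0],[-1,0,0,0.4,0],[-1,0,0,0.3,0],[-1,0,0,0.2,0],[-1,0,0,0.12,0],[-1,0,0,0.08,0],[-1,0,0,0,0]]}'; python3 -m handwheel '{"deltas":[[-1,0,0,0.06,0],[-1,0,0,0.04,0],[-1,0,0,0,0]]}'
```

```text
clock: 27.02
tcp_pos: [0.5853, 0.2382, 0.1164]
orientation: [0.0, 0.707, 0.707, 0.0]
wrist_force: [-1.2, -0.1, -1.7]
finger_gap: 0.0507
grip_force: 31.7
clock: 27.4
tcp_pos: [0.5855, 0.2383, 0.1135]
orientation: [0.0, 0.707, 0.707, 0.0]
wrist_force: [-1.0, 0.1, 4.7]
finger_gap: 0.0508
grip_force: 32.2
```

```bash
python3 -m handwheel '{"deltas":[[1,0,0,0,0],[1,0,0,0,0],[1,0,0,0,0],[1,0,0,0,0],[1,0,0,0,0],[1,0,0,-0.5,0],[1,0,0,-0.8,0],[1,0,0,-0.8,0],[1,0,0,-0.35,0],[1,-0.776,0.208,0,0],[1,-0.776,0.208,0,0],[1,-0.776,0.208,0,0],[1,-0.776,0.208,0,0],[1,-0.776,0.208,0,0],[1,-0.776,0.208,0,0],[1,-0.776,0.208,0,0],[1,0,0,0,0]]}'; python3 -m handwheel '{"deltas":[[1,0,0,0,0]]}'; python3 - <<'E'
from m import *
c,P,h=measure(pots={'red':(205,222)})
c=cam('side');cv2.imwrite('pics/s6.png',cv2.resize(c['frame'][120:320,180:400,::-1],None,fx=2.8,fy=2.8))
E
```

```text
clock: 29.52
tcp_pos: [0.6435, 0.0188, 0.2092]
orientation: [-0.0, 0.709, 0.706, -0.0]
wrist_force: [0.4, 0.5, -0.1]
finger_gap: 0.0853
grip_force: 0.0
clock: 29.65
tcp_pos: [0.6429, 0.0212, 0.2096]
orientation: [-0.001, 0.707, 0.707, -0.0]
wrist_force: [0.0, 0.8, -0.1]
finger_gap: 0.0852
grip_force: 0.0
red mean [0.5832 0.2358 0.0594] circ [0.5825 0.2343 0.062 ] px r 8.8 z [0.056  0.0595 0.0629]
```

View pics/s6.png

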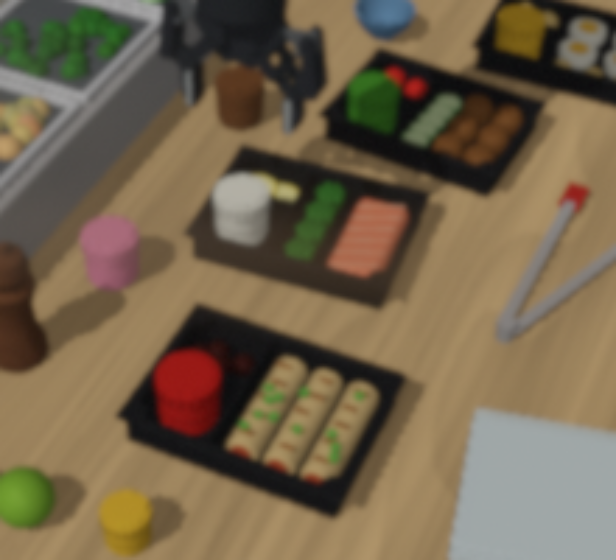

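Red is seated in the wraps (190,390 in the crop). Grip white.

```bash
python3 -m handwheel '{"deltas":[[1,0,0.01,0.7,0],[1,0,0,0.7,0],[1,0,0,0.6,0],[1,0,0,0.3,0],[1,0,0,0.14,0],[1,0,0,0,0],[-1,0,0,0,0],[-1,0,0,0,0],[-1,0,0,0,0],[-1,0,0,0,0],[-1,0,0,0,0],[-1,0,0,0,0]]}'
```

```text
clock: 31.25
tcp_pos: [0.6444, 0.0209, 0.1139]
orientation: [0.001, 0.707, 0.707, 0.001]
wrist_force: [-0.3, 0.1, 5.4]
finger_gap: 0.0511
grip_force: 31.7
```

```bash
python3 -m handwheel '{"deltas":[[-1,0,0,-0.4,0],[-1,0,0,-0.7,0],[-1,0,0,-0.7,0],[-1,0,0,-0.7,0],[-1,0.754,-0.379,0,0],[-1,0.754,-0.379,0,0],[-1,0.754,-0.379,0,0],[-1,0.754,-0.379,0,0],[-1,0.754,-0.379,0,0],[-1,0.754,-0.379,0,0],[-1,0.754,-0.379,0,0],[-1,0.754,-0.379,0,0],[-1,0.754,-0.379,0,0],[-1,0.754,-0.379,0,0],[-1,0.754,-0.379,0,0],[-1,0.754,-0.379,0,0],[-1,0.754,-0.379,0,0],[-1,0,0,0,0],[-1,0,0,0,0]]}'
```

```text
clock: 33.62
tcp_pos: [0.4469, 0.413, 0.213]
orientation: [0.0, 0.707, 0.707, -0.0]
wrist_force: [0.7, 0.5, -1.7]
finger_gap: 0.0511
grip_force: 31.4
```

```bash
python3 -m handwheel '{"deltas":[[-1,0,0,0.7,0],[-1,0,0,0.7,0],[-1,0,0,0.5,0],[-1,0,0,0.3,0],[-1,0,0,0.2,0],[-1,0,0,0.08,0],[-1,0,0,0,0]]}'; python3 -m handwheel '{"deltas":[[-1,0,0,0.06,0],[-1,0,0,0.04,0],[-1,0,0,0,0]]}'
```

```text
clock: 34.5
tcp_pos: [0.4472, 0.4133, 0.1139]
orientation: [0.0, 0.707, 0.707, 0.0]
wrist_force: [-0.0, -0.2, -1.2]
finger_gap: 0.051
grip_force: 31.4
clock: 34.88
tcp_pos: [0.4471, 0.4134, 0.11]
orientation: [0.0, 0.707, 0.707, 0.0]
wrist_force: [-0.8, -0.1, 0.9]
finger_gap: 0.0507
grip_force: 31.4
```

```bash
python3 -m handwheel '{"deltas":[[-1,0,0,0.02,0],[1,0,0,0,0],[1,0,0,0,0],[1,0,0,0,0],[1,0,0,0,0],[1,0,0,0,0],[1,0,0,-0.5,0],[1,0,0,-0.8,0],[1,0,0,-0.8,0],[1,0,0,-0.45,0]]}'; python3 -m handwheel '{"deltas":[[1,-0.787,0.196,0,0],[1,-0.787,0.196,0,0],[1,-0.787,0.196,0,0],[1,-0.787,0.196,0,0],[1,-0.787,0.196,0,0],[1,-0.787,0.196,0,0],[1,-0.787,0.196,0,0],[1,-0.787,0.196,0,0],[1,-0.787,0.196,0,0],[1,-0.787,0.196,0,0],[1,-0.787,0.196,0,0],[1,-0.787,0.196,0,0],[1,-0.787,0.196,0,0],[1,-0.787,0.196,0,0],[1,-0.787,0.196,0,0],[1,-0.787,0.196,0,0],[1,-0.787,0.196,0,0],[1,-0.787,0.196,0,0],[1,-0.787,0.196,0,0],[1,0,0,0,0]]}'; python3 -m handwheel '{"deltas":[[1,0,0,0,0]]}'; python3 - <<'E'
from m import *
measure(pots={'white':(150,270)})
E
```

```text
clock: 36.12
tcp_pos: [0.4475, 0.4136, 0.2127]
orientation: [0.0, 0.707, 0.707, 0.001]
wrist_force: [0.3, 1.1, -0.1]
finger_gap: 0.0856
grip_force: 0.0
clock: 38.62
tcp_pos: [0.5958, -0.1873, 0.2105]
orientation: [0.0, 0.708, 0.706, -0.0]
wrist_force: [0.0, 0.5, 0.9]
finger_gap: 0.0851
grip_force: 0.0
clock: 38.75
tcp_pos: [0.5951, -0.1847, 0.2105]
orientation: [-0.0, 0.707, 0.707, -0.0]
wrist_force: [0.4, 0.6, 0.1]
finger_gap: 0.0856
grip_force: 0.0
white mean [0.4453 0.4114 0.0555] circ [0.4446 0.4084 0.062 ] px r 9.0 z [0.0528 0.0553 0.0583]
```

White is upright on the plate (top at 58 mm). Grip green.

```bash
python3 -m handwheel '{"deltas":[[1,0,0.02,0.7,0],[1,0,0,0.7,0],[1,0,0,0.6,0],[1,0,0,0.32,0],[1,0,0,0.14,0],[1,0,0,0,0],[-1,0,0,0,0],[-1,0,0,0,0],[-1,0,0,0,0],[-1,0,0,0,0],[-1,0,0,0,0],[-1,0,0,0,0]]}'
```

```text
clock: 40.3
tcp_pos: [0.5968, -0.1854, 0.1135]
orientation: [0.001, 0.707, 0.707, 0.0]
wrist_force: [-0.2, 0.3, 6.2]
finger_gap: 0.0509
grip_force: 31.7
```

```bash
python3 -m handwheel '{"deltas":[[-1,0,0,-0.4,0],[-1,0,0,-0.7,0],[-1,0,0,-0.7,0],[-1,0,0,-0.7,0],[-1,0.746,0.156,0,0],[-1,0.746,0.156,0,0],[-1,0.746,0.156,0,0],[-1,0.746,0.156,0,0],[-1,0.746,0.156,0,0],[-1,0.746,0.156,0,0],[-1,0.746,0.156,0,0],[-1,0,0,0,0],[-1,0,0,0,0]]}'
```

```text
clock: 41.92
tcp_pos: [0.6399, 0.0236, 0.2126]
orientation: [0.0, 0.707, 0.707, -0.0]
wrist_force: [0.6, -0.4, -0.7]
finger_gap: 0.0509
grip_force: 31.5
```

```bash
python3 -m handwheel '{"deltas":[[-1,0,0.01,0.7,0],[-1,0,0,0.55,0],[-1,0,0,0.4,0],[-1,0,0,0.3,0],[-1,0,0,0.2,0],[-1,0,0,0.15,0],[-1,0,0,0.09,0],[-1,0,0,0,0]]}'; python3 -m handwheel '{"deltas":[[-1,0,0,0.06,0],[-1,0,0,0.04,0],[-1,0,0,0,0]]}'
```

```text
clock: 42.92
tcp_pos: [0.6405, 0.0239, 0.1167]
orientation: [0.0, 0.707, 0.707, -0.0]
wrist_force: [0.4, -0.1, -0.3]
finger_gap: 0.0509
grip_force: 31.5
clock: 43.3
tcp_pos: [0.6406, 0.0238, 0.1135]
orientation: [0.0, 0.707, 0.707, 0.0]
wrist_force: [-1.1, 0.1, 3.4]
finger_gap: 0.0511
grip_force: 31.6
```

```bash
python3 -m handwheel '{"deltas":[[1,0,0,0,0],[1,0,0,0,0],[1,0,0,0,0],[1,0,0,0,0],[1,0,0,0,0],[1,0,0,-0.5,0],[1,0,0,-0.8,0],[1,0,0,-0.8,0],[1,0,0,-0.4,0]]}'; python3 -m handwheel '{"deltas":[[1,0.749,-0.372,0,0],[1,0.749,-0.372,0,0],[1,0.749,-0.372,0,0],[1,0.749,-0.372,0,0],[1,0.749,-0.372,0,0],[1,0.749,-0.372,0,0],[1,0.749,-0.372,0,0],[1,0.749,-0.372,0,0],[1,0.749,-0.372,0,0],[1,0.749,-0.372,0,0],[1,0.749,-0.372,0,0],[1,0.749,-0.372,0,0],[1,0.749,-0.372,0,0],[1,0,0,0,0],[1,0,0,0,0]]}'; python3 - <<'E'
from m import *
measure(pots={'green':(272,197),'red':(205,222),'yellow':(408,228)})
c=cam('side');cv2.imwrite('pics/s7.png',cv2.resize(c['frame'][80:280,220:440,::-1],None,fx=2.8,fy=2.8))
E
```

```text
clock: 44.42
tcp_pos: [0.6412, 0.0238, 0.2148]
orientation: [0.001, 0.707, 0.707, 0.001]
wrist_force: [0.3, 0.1, -0.9]
finger_gap: 0.0853
grip_force: 0.0
clock: 46.3
tcp_pos: [0.4472, 0.4131, 0.2122]
orientation: [0.0, 0.707, 0.707, -0.001]
wrist_force: [0.0, 0.6, -0.3]
finger_gap: 0.0855
grip_force: 0.0
green mean [0.6382 0.0228 0.0598] circ [0.637  0.0225 0.062 ] px r 8.4 z [0.0564 0.0598 0.0626]
red mean [0.583  0.2359 0.0594] circ [0.5826 0.235  0.062 ] px r 8.6 z [0.056  0.0597 0.0626]
yellow mean [ 0.4984 -0.3776  0.0597] circ [ 0.498  -0.3766  0.062 ] px r 8.9 z [0.0565 0.0597 0.0628]
```

View pics/s7.png

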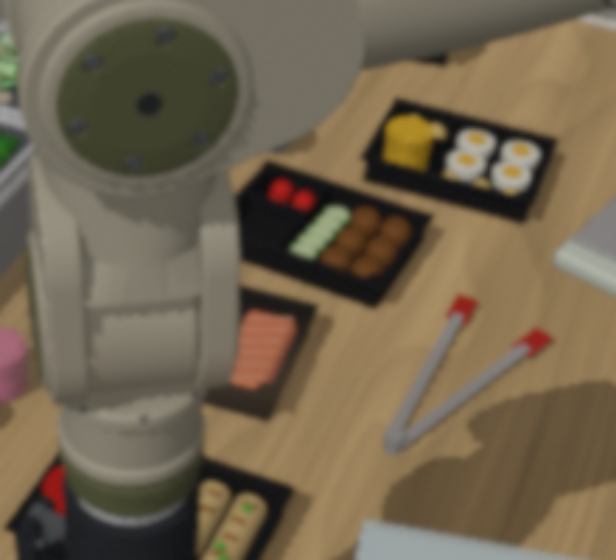

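All three are seated at height; the arm hides salmon here, and the falafel compartment is empty (265,225 in the crop). Fetch white.

```bash
python3 -m handwheel '{"deltas":[[1,0,0,0.7,0],[1,0,0,0.7,0],[1,0,0,0.6,0],[1,0,0,0.4,0],[1,0,0,0.2,0],[1,0,0,0,0],[-1,0,0,0,0],[-1,0,0,0,0],[-1,0,0,0,0],[-1,0,0,0,0],[-1,0,0,0,0],[-1,0,0,0,0]]}'
```

```text
clock: 47.9
tcp_pos: [0.4479, 0.4139, 0.1098]
orientation: [0.0, 0.707, 0.707, 0.001]
wrist_force: [0.7, 0.0, 5.3]
finger_gap: 0.051
grip_force: 31.8
```

```bash
python3 -m handwheel '{"deltas":[[-1,0,0,-0.4,0],[-1,0,0,-0.7,0],[-1,0,0,-0.8,0],[-1,0,0,-0.7,0],[-1,-0.752,0.186,0,0],[-1,-0.752,0.186,0,0],[-1,-0.752,0.186,0,0],[-1,-0.752,0.186,0,0],[-1,-0.752,0.186,0,0],[-1,-0.752,0.186,0,0],[-1,-0.752,0.186,0,0],[-1,-0.752,0.186,0,0],[-1,-0.752,0.186,0,0],[-1,-0.752,0.186,0,0]]}'; python3 -m handwheel '{"deltas":[[-1,-0.752,0.186,0,0],[-1,-0.752,0.186,0,0],[-1,-0.752,0.186,0,0],[-1,-0.752,0.186,0,0],[-1,-0.752,0.186,0,0],[-1,-0.752,0.186,0,0],[-1,-0.752,0.186,0,0],[-1,-0.752,0.186,0,0],[-1,-0.752,0.186,0,0],[-1,-0.752,0.186,0,0],[-1,0,0,0,0],[-1,0,0,0,0]]}'
```

```text
clock: 49.65
tcp_pos: [0.5215, 0.1116, 0.2135]
orientation: [0.0, 0.707, 0.707, 0.0]
wrist_force: [0.7, 0.7, -1.1]
finger_gap: 0.051
grip_force: 31.5
clock: 51.15
tcp_pos: [0.5953, -0.1879, 0.2129]
orientation: [-0.0, 0.707, 0.707, -0.0]
wrist_force: [0.5, 0.0, -0.8]
finger_gap: 0.051
grip_force: 31.5
```

```bash
python3 -m handwheel '{"deltas":[[-1,0,0.02,0.7,0],[-1,0,0,0.55,0],[-1,0,0,0.4,0],[-1,0,0,0.3,0],[-1,0,0,0.2,0],[-1,0,0,0.15,0],[-1,0,0,0.1,0],[-1,0,0,0,0]]}'; python3 -m handwheel '{"deltas":[[-1,0,0,0.06,0],[-1,0,0,0.04,0],[-1,0,0,0,0]]}'
```

```text
clock: 52.15
tcp_pos: [0.5964, -0.1883, 0.1167]
orientation: [-0.0, 0.707, 0.707, -0.0]
wrist_force: [-0.3, -1.2, -0.7]
finger_gap: 0.0507
grip_force: 31.5
clock: 52.52
tcp_pos: [0.5967, -0.1885, 0.1139]
orientation: [0.001, 0.707, 0.707, 0.0]
wrist_force: [-1.1, 1.6, 4.4]
finger_gap: 0.0507
grip_force: 32.1
```

Release, rise and move back so the cameras see everything.

```bash
python3 -m handwheel '{"deltas":[[1,0,0,0,0],[1,0,0,0,0],[1,0,0,0,0],[1,0,0,0,0],[1,0,0,0,0],[1,0,0,-0.5,0],[1,0,0,-0.8,0],[1,0,0,-0.8,0],[1,0,0,-0.8,0],[1,0,-0.8,-0.3,0],[1,0,-0.8,0,0],[1,0,-0.8,0,0],[1,0,-0.8,0,0],[1,0,-0.8,0,0],[1,0,0,0,0],[1,0,0,0,0]]}'; python3 - <<'E'
from m import *
c,P,h=measure(pots={'green':(272,197),'red':(205,222),'yellow':(408,228),'white':(341,204)})
trays(c,P,h)
cv2.imwrite('pics/t8.png',cv2.resize(c['frame'][150:320,110:470,::-1],None,fx=2.2,fy=2.2))
cv2.imwrite('pics/s8.png',cam('side')['frame'][...,::-1])
E
```

```text
clock: 54.52
tcp_pos: [0.437, -0.1884, 0.2412]
orientation: [0.001, 0.707, 0.707, 0.0]
wrist_force: [-0.7, -0.6, -0.3]
finger_gap: 0.0853
grip_force: 0.0
green mean [0.6379 0.0226 0.0595] circ [0.6374 0.0225 0.062 ] px r 8.4 z [0.0562 0.0593 0.0626]
red mean [0.5831 0.236  0.0591] circ [0.5826 0.235  0.062 ] px r 8.6 z [0.0562 0.0592 0.0621]
yellow none
white mean [ 0.5945 -0.1891  0.0595] circ [ 0.5938 -0.1884  0.062 ] px r 8.6 z [0.056  0.0597 0.0627]
wraps centre 529.7 208.5 size 195 139 ang 0.4 comp [584.5 236.9]
salmon centre 587.1 -9.9 size 195 140 ang 4.2 comp [639.9  22. ]
falafel centre 539.7 -212.8 size 193 139 ang -4.9 comp [ 596.9 -189.6]
eggs centre 374.2 -471.4 size 89 42 ang -34.8 comp [ 435.3 -479.9]
```

View pics/t8.png

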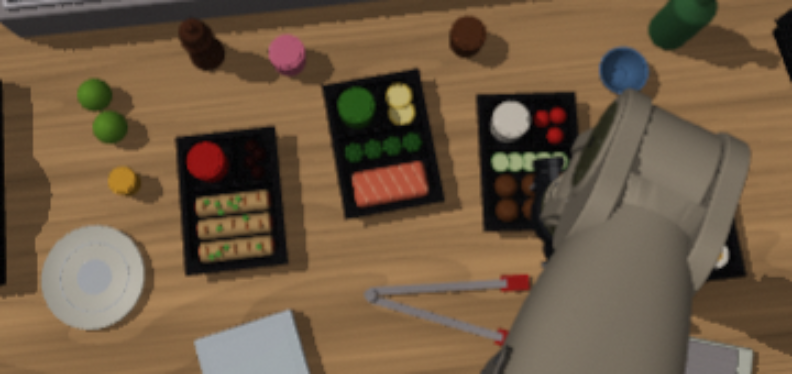

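View pics/s8.png

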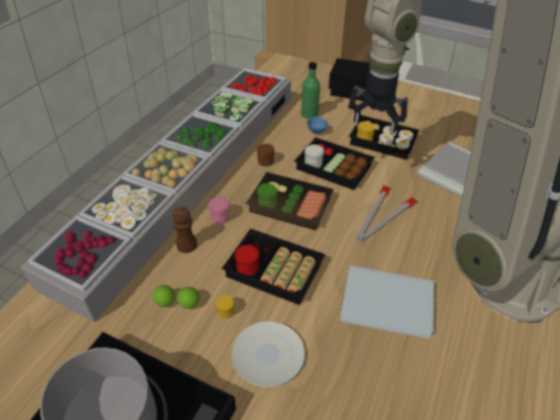

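Both views show red in the wraps (248,260 in the side view), green with the salmon (268,194), white with the falafel (314,156) and yellow with the eggs (367,130). All are upright and the mill is standing; red, green and white measure within 4 mm of their compartment centres. Yellow is behind the arm in the top view, and it was within 4 mm when last measured. The gripper is clear.

```bash
python3 -c "
from workcell import hand_in
print(hand_in())"
```

```text
the job is handed in; nothing more can be done
None
```

The job is handed in at about 55 s on the clock, with every pot standing upright in its own meal's compartment (red wraps, green salmon, yellow eggs, white falafel), the trays in place and the mill still standing; hand-in returned no verdict.

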